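# Take a reading at the test console's contact with the pen meter

## Task

On the sloping test console, slide the black shutter with the red grip all the way to its end stop so that the brass contact is uncovered; then take the yellow pen meter out of its holder and set its steel tip on the middle of the contact, with the meter square to the sloping panel. Press gently until the sprung contact is about half-way down, never to the bottom, and finish while still holding the meter there. Leave the other things on the bench alone.

Things in the scene. Friction and masses are not known exactly. Their poses are not given: they have to be found in the camera images.
- shutter (a joint): travel of the console's shutter in m: 0 closed over the contact (it starts anywhere from 0 to 0.012), 0.060 at its end stop, fully open. It slides along +y of contact_top against about 1.5 N of friction and stays where it is left
- shutter_grip (a point): centre of the shutter's red grip block: 32 mm along x, 16 mm along y (the sliding direction), 34 mm along z (the panel's normal). The block stands on the shutter's black roof, 56 mm (x) by 46 mm (y), whose top is 17 mm below this point. Axes parallel to those of contact_top
- contact (a joint): how far the sprung contact is pressed in, in m: 0 up, 0.010 at the bottom. Pushing it takes about 1 N to start and 900 N/m beyond that (5.5 N half-way, 10 N at the bottom)
- contact_top (a point): centre of the top face of the brass contact, a round button 20 mm across inside a white ring on the console's panel, 16 mm proud of the panel when up; under the shutter until that is slid away; this point sinks with it. z: the panel's normal (17 degrees from vertical, leaning to the console's front, the robot's side), y: level along the panel, x: up the slope
- meter_center (a point): point half-way up the yellow pen meter, on its axis. The meter is 145 mm long, 0.1 kg: a bar 34 mm (x) by 24 mm (y), from 43 mm below to 72 mm above this point, best gripped in its upper half, then below it a 30 mm steel nose, 13 mm thick, ending in a 6 mm tip 72 mm below this point. z runs from tip to top end. It stands upright, tip down and loose, in its holder
- meter_tip (a point): the very end of the meter's steel tip, 72.5 mm from meter_center along -z; axes as there
- holder: grey fixed holder of the meter; origin at the centre of its underside, foot 90 mm (x) by 80 mm (y), pocket walls 50 mm by 42 mm, rising to 66 mm above the bench. The meter's bar stands 28 mm deep in the pocket with 1 to 3 mm play, so it is drawn straight up; its z axis is vertical and its x, y axes are the meter's
- driver: bystander: a red nut driver, 23 mm thick, standing in a blue stand of the same shape as the holder, top at 108 mm; origin at its lower end. Leave alone
- jar: bystander: loose jar with a green cap, 100 mm across, 150 mm high; origin under its centre. Leave alone
- tape: bystander: loose black roll of tape lying flat, 90 mm across, 24 mm high; origin under its centre. Leave alone
- speaker: bystander: loose round car loudspeaker lying face up, 164 mm across, 62 mm high; origin under its centre. Leave alone
- console: blue fixed wedge with a grey sloping panel, 210 mm deep (x), 290 mm wide (y), 30 mm high in front (-x, the robot's side) and 92 mm at the back; origin at the centre of its underside. The contact lies half-way up the slope, 50 mm to the -y side of the middle
Mind the look-alikes: they are no part of the job. Several things look just like the holder: the one meant starts farthest from the robot's base.

How it is judged:
On the way, in this order (a step that is already met when the one before it is completed fails the run):
1. the shutter is slid to its end stop, the meter still in its holder (value of joint shutter above 0.057 m and distance between meter_center and holder below 0.12 m), for 0.2 s.
2. the meter is lifted out of its holder (z of meter_tip in the frame of holder above 0.05 m), for 0.1 s.
At the end, for the whole second after the job is handed in: the gripper still holds the meter, its tip within 6 mm of the middle of the contact's top, the meter within 8 degrees of the panel's normal, the contact pressed in by 2.5 to 8 mm of its 10 mm, and the shutter within 4 mm of its end stop (value of joint shutter above 0.056 m and value of joint contact between 0.0025 and 0.008 m and distance between meter_tip and contact_top below 0.006 m and angle between the z axis of meter_tip and the z axis of contact_top, either way round below 0.14 rad and contact force between the fingers and meter above 1 N); the arm keeps its last pose, push and grip.
It fails at once if the contact is driven to the bottom (value of joint contact above 0.0097 m).
It fails at once if a bystander is disturbed (distance of any of driver, jar, tape, speaker from where it was at the start of the episode above 0.02 m).
It also fails if it takes over 61 s, if anything falls off the work surface, if the arm or the gripper's body presses on something with over 40 N, if the wrist force passes 120 N, or if a joint passes its speed limit or range.

## Robot

A 6-joint arm with a two-finger parallel gripper is mounted at the origin on the work surface. World frame = base frame: x ahead of the robot, y to its left, z up, the work surface at z = 0. Lengths are in m, angles in rad, forces in N, time in s.
With the tool pointing down it reaches from about 0.225 to 0.875 m from the base axis. Payload 3.4 kg.
Tool frame: the origin (TCP) lies between the finger pads; the fingertips stand 8 mm ahead of it and the grasp point (between the pads) lies 11 mm behind it; z points along the fingers, y is the line along which they close (so a half turn about z gives the same grasp; the last joint's range is limited). The gripper opens to 85 mm and grips with 20 to 120 N. Pads are 22 mm wide; open, the fingers measure 114 mm over their backs; the gripper's body (76 mm by 85 mm) begins 54 mm behind the grasp point. The pads swing forward as they close: fully open they stand 13 mm farther back than shut.
Start: joints at [0.997, 0.276, 1.505, -0, 1.361, -0.121], TCP at [0.252, 0.517, 0.239] pointing down, gripper open.
Joint ranges: [-2.89, 2.89], [-0.75, 2.08], [0.22, 2.7], [-1.18, 4.32], [0.11, 2.71], [-2.7, 2.7]. Speed limits (rad/s): [2.57, 2.57, 3.14, 3.14, 3.14, 3.14].

## Interface

Orientations are given as a unit quaternion [w, x, y, z].
In Python, from rig import manip, optics, finder gives the robot as it stands.
- The arm moves only by the tool servo_tool, never from a script. Its argument "increments" is a list of rows, each a list of 7 numbers: the shift along the tool's x, y, z in cm, then the turn, a rotation vector about the tool's x, y, z in degrees, then the closure, from -1 (fully open) to 1 (shut). In form: [[x, y, z, rx, ry, rz, gripper], ...]. A call has exactly 5 rows; each row shifts and turns the commanded pose from where the row before left it, along the tool's axes as they then stand; what a row does not reach is not made up. A row lasts 1/10 s, in which the tool goes at most 50 mm and 8.59 degrees, less where a joint would pass 70% of its speed; a pose out of reach is approached as far as the arm can. A call is refused whole if a number of a shift passes 5 or a number of a turn 8.59, either way. A call with a gripper value outside its range is refused whole. The fingers move at their own pace and stop on an object; "squeeze" is the grip in N (left out, the last holds). Time passes only in rows, so rows that do not move let the fingers close, or fill a call up. It gives the time, the measured TCP pose, the force, the opening and the grip force at its end, in the units of the state.
- manip.get_state(): the state, without advancing time (a new reading comes with each control period).
- optics.get_image(name): name is "side" or "top" or "wrist"; returns the picture (400x640x3 uint8, red, green, blue); there is no depth.
- optics.get_calibration(name): a dict with "fov_y" (degrees; the focal length in pixels is half the picture's height over the tangent of half this angle, whatever the lens; pixels are square), "cx", "cy" (the principal point, pixels), "world_to_cam" (4x4, takes a point from world to camera coordinates). Camera axes: x right, y down, z forward; pixel columns grow to the right and rows downward; lengths in m; the calibration is good to about 2 mm. A picture is of the moment at which its call begins: read the wrist's pose just before it. get_calibration takes no time and is no camera call; for the wrist camera it gives the pose at the moment of the call.
- manip.sign_off(): hands the job in; it is judged then, once.
Trained networks look in the newest picture that a camera, given by its name, has taken for a name from the list of things; names that differ only in an ending like _2 or _b are one class to them, and where a whole thing is asked for, a point or a joint stands for the part that bears it (a point fixed in the world has none). Each returns a list of dicts, best first, with "p" (0 to 1); they miss things now and then, are a little off and sometimes report something else, mostly with a low value. They report only what shows in the picture. A call takes as long as a camera call. They do not tell look-alikes from the thing itself.
- finder.silhouettes(label, camera): "region" (400x640 bool, what is visible of it) and "box" ([centre column, centre row, width, height] in pixels, round what is visible of it).
- finder.tip_of(label, camera): "at" ([column, row] in pixels: a listed point, or the origin of a listed thing).
The state is a dict: "clock": time; "qpos": joint angles; "qd": joint speeds; "effort": joint torques, N m; "position": TCP position; "ee_rot": TCP orientation; "contact_force": force on the tool from outside, world axes, zero at the start; "moment": the same for the moment, N m; "width": finger opening in m; "gripper_force": force on a finger pad.
Only numpy, scipy, OpenCV 4.12 (cv2) and the standard library are available. Lean on these libraries where they do the work, as an engineer would, in place of code of your own. Each camera call takes 0.05 s, during which the arm holds its last target. There are 200 camera calls.

## Working session

There is one attempt and no reset: what is moved stays moved. The work goes in short steps, Python scripts to look and compute and a tool call to move; the robot and the scene stay as the last step left them, time stands still between calls to the robot, and variables do not carry over. Pictures are saved under pics/ and viewed, at most 10 in all, crops included, and the job is handed in when it is done.

Besides the shell and the picture viewer there is one more tool, called after "Request:" as name(argument=value, ...) on one line, values as JSON. servo_tool: Moves the arm, as the interface text tells. Its arguments: {"type":"object","properties":{"increments":{"type":"array","items":{"type":"array","items":{"type":"number"}}},"squeeze":{"type":"number"}},"required":["increments"]}

```bash
ls; mkdir -p pics; cat > h.py <<'E'
import numpy as np, cv2
from rig import manip, optics, finder
from scipy.spatial.transform import Rotation as R
def cal(n):
    c=optics.get_calibration(n); f=200/np.tan(np.radians(c["fov_y"])/2)
    return f,c["cx"],c["cy"],np.array(c["world_to_cam"])
def proj(n,p,c=None):
    f,cx,cy,T=c or cal(n); q=T@np.r_[p,1]; return np.array([cx+f*q[0]/q[2],cy+f*q[1]/q[2]])
def ray(px,c):
    f,cx,cy,T=c; d=T[:3,:3].T@np.array([(px[0]-cx)/f,(px[1]-cy)/f,1.]); return -T[:3,:3].T@T[:3,3], d/np.linalg.norm(d)
def tri(obs):
    A=0;b=0
    for px,c in obs:
        o,d=ray(px,c); M=np.eye(3)-np.outer(d,d); A=A+M; b=b+M@o
    p=np.linalg.solve(A,b); return p,[np.round(proj(None,p,c)-px,1) for px,c in obs]
def onz(px,c,z):
    o,d=ray(px,c); return o+d*(z-o[2])/d[2]
def snap(n,f=None):
    im=optics.get_image(n)
    if f: cv2.imwrite(f"pics/{f}.png",im[:,:,::-1])
    return im
def pose():
    s=manip.get_state(); q=np.array(s["ee_rot"]); return np.array(s["position"]),R.from_quat(q[[1,2,3,0]])
E
python3 - <<'E'
from h import *
a=snap("side");b=snap("top")
cv2.imwrite("pics/a.png",cv2.resize(np.vstack([a,b])[:,:,::-1],(480,600)))
cv2.imwrite("pics/side.png",a[:,:,::-1]);cv2.imwrite("pics/top.png",b[:,:,::-1])
for n in("side","top"):
    c=cal(n); print(n,c[0],np.round(-c[3][:3,:3].T@c[3][:3,3],3))
    for l in("shutter_grip","contact_top","meter_center","meter_tip","holder","console","driver","jar","tape","speaker"):
        print(l,[(np.round(d["at"]).tolist(),round(d["p"],2)) for d in finder.tip_of(l,n)][:5])
print(manip.get_state())
E
```

```text
pics
side 380.97744416030963 [-0.21  -0.909  0.793]
shutter_grip [([370.0, 192.0], 0.8), ([265.0, 144.0], 0.56)]
contact_top []
meter_center [([266.0, 145.0], 0.45)]
meter_tip [([368.0, 193.0], 0.71)]
holder [([233.0, 175.0], 0.95), ([247.0, 195.0], 0.7), ([269.0, 165.0], 0.58), ([193.0, 184.0], 0.58)]
console [([352.0, 212.0], 0.58)]
driver [([282.0, 176.0], 0.49)]
jar [([436.0, 266.0], 0.79), ([385.0, 281.0], 0.3)]
tape [([386.0, 280.0], 0.72)]
speaker [([306.0, 147.0], 0.91)]
top 466.7076092422223 [ 0.266 -0.077  1.367]
shutter_grip [([355.0, 149.0], 0.62), ([185.0, 111.0], 0.59)]
contact_top []
meter_center [([160.0, 161.0], 0.83)]
meter_tip []
holder [([155.0, 281.0], 0.95), ([166.0, 171.0], 0.79), ([166.0, 224.0], 0.74), ([222.0, 237.0], 0.69)]
console [([342.0, 157.0], 0.84)]
driver [([219.0, 177.0], 0.5), ([353.0, 149.0], 0.36)]
jar [([455.0, 170.0], 0.86)]
tape [([437.0, 216.0], 0.9)]
speaker [([183.0, 108.0], 0.84)]
{'clock': 1.1, 'qpos': array([ 9.97020657e-01,  2.75887304e-01,  1.50490712e+00, -8.42038136e-06,
        1.36066279e+00, -1.21028650e-01]), 'qd': array([-0.00204099, -0.00099184, -0.00109744, -0.00030215, -0.00158619,
        0.00140631]), 'effort': array([ 1.07158389e-04, -4.16662967e+01, -2.46099454e+01, -2.01837620e-04,
        6.99825273e-05, -6.42669150e-06]), 'position': array([0.25157074, 0.5170911 , 0.23933242]), 'ee_rot': array([2.69287125e-05, 2.24444185e-01, 9.74486944e-01, 6.22763055e-05]), 'contact_force': array([-0.22751412,  0.02803483,  0.44276745]), 'moment': array([-0.03617542,  0.01283169, -0.022289  ]), 'gripper_force': 0.0, 'width': 0.08527451215139058}
```

View pics/side.png

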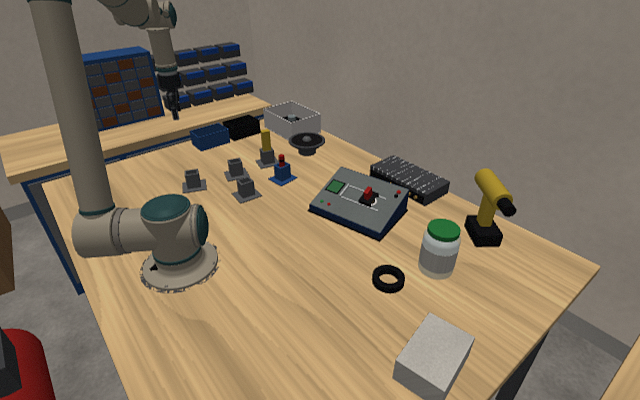

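View pics/top.png

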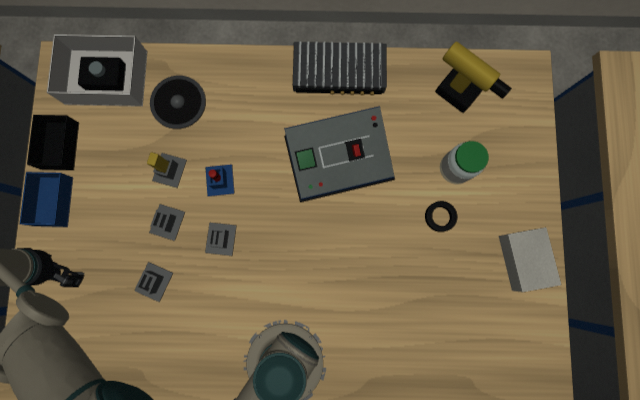

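The side view shows the meter (266,145) standing in the rear grey holder. The top view shows it at (155,160), with the holder at (169,170).

Look-alikes (top view):
- **Holder:** the meter's at (169,170). The empty ones are at (166,222), (221,238) and (153,281).
- **Meter/driver:** the yellow drill at (470,65) and the red driver at (219,178).
- **Red grip:** the console grip is at (355,149), and the driver's red top is the look-alike.

I choose the grip at (355,149) and the holder at (169,170), which is farthest from the base and has the meter in it.

```bash
python3 - <<'E'
from h import *
cs,ct=cal("side"),cal("top")
print("grip",tri([((370,192),cs),((355,149),ct)]))
print("metercenter",tri([((266,145),cs),((160,161),ct)]))
for n,px in dict(holder=(169,171),e1=(166,222),e2=(221,238),e3=(153,281),drv=(219,178)).items(): print(n,onz(px,ct,0.02))
snap("top")
for l in("console","holder"):
  for d in finder.silhouettes(l,"top"):
    m=d["region"].astype(np.uint8); c=max(cv2.findContours(m,0,2)[0],key=cv2.contourArea)
    r=cv2.minAreaRect(c); b=cv2.boxPoints(r); print(l,round(d["p"],2),np.round(b).tolist(),r[2])
    if l=="console":
        q=cv2.approxPolyDP(c,8,True)[:,0]; print(q.tolist())
        for p in q: print(p, onz(p,ct,0.03).round(3),onz(p,ct,0.092).round(3))
im=cv2.imread("pics/top.png"); cv2.imwrite("pics/z.png",np.hstack([cv2.resize(im[130:210,130:250],None,fx=3.3,fy=3.3,interpolation=2),cv2.resize(im[100:180,280:400],None,fx=3.3,fy=3.3,interpolation=2)][:2]))
E
```

```text
grip (array([ 0.59795409, -0.18593555,  0.09588883]), [array([-0.6,  0.1]), array([ 0.5, -0.6])])
metercenter (array([0.55007067, 0.36877308, 0.07785871]), [array([ 1.3, -0.1]), array([-1. ,  1.6])])
holder [0.53798672 0.35714489 0.02      ]
e1 [0.38715704 0.35495644 0.02      ]
e2 [0.34438577 0.19295765 0.02      ]
e3 [0.21876937 0.37961258 0.02      ]
drv [0.52000163 0.20829424 0.02      ]
console 0.6 [[282.0, 129.0], [379.0, 106.0], [397.0, 181.0], [299.0, 204.0]] 76.89079284667969
[[378, 107], [285, 129], [300, 201], [393, 179]]
[378 107] [ 0.744 -0.258  0.03 ] [ 0.722 -0.25   0.092]
[285 129] [0.67  0.018 0.03 ] [0.651 0.014 0.092]
[300 201] [ 0.455 -0.032  0.03 ] [ 0.446 -0.034  0.092]
[393 179] [ 0.526 -0.301  0.03 ] [ 0.514 -0.291  0.092]
holder 0.95 [[150.0, 181.0], [160.0, 151.0], [187.0, 160.0], [177.0, 190.0]] 18.434946060180664
holder 0.83 [[205.0, 253.0], [210.0, 221.0], [237.0, 225.0], [232.0, 257.0]] 8.972626686096191
holder 0.66 [[148.0, 233.0], [158.0, 203.0], [185.0, 212.0], [175.0, 242.0]] 18.434947967529297
holder 0.6 [[134.0, 291.0], [149.0, 260.0], [174.0, 273.0], [158.0, 303.0]] 26.56505012512207
```

View pics/z.png

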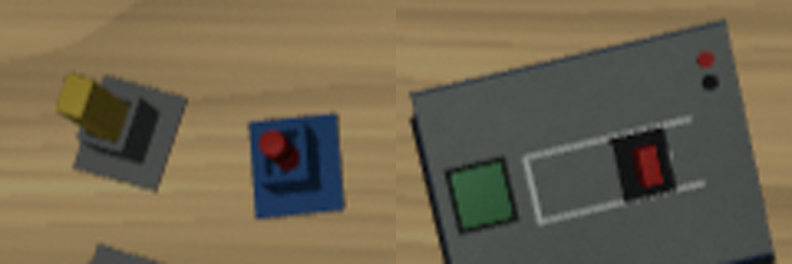

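The close crop confirms it. The yellow meter is in the grey holder, with the blue stand and red driver beside it. The black shutter with the red grip sits on the right half of white rails that run to the left (+y). Next I'll plan the hover over the grip.

```bash
cat >> h.py <<'E'
t=np.radians(17.); 
def axes(yaw=15.):
    a=np.radians(yaw); xh=np.array([np.cos(a),np.sin(a),0]); y=np.array([-np.sin(a),np.cos(a),0])
    n=-np.sin(t)*xh+np.cos(t)*np.array([0,0,1]); return np.cross(y,n),y,n
def plan(p1,R1,N,start=None):
    p0,R0=start or pose(); rv=(R0.inv()*R1).as_rotvec()/N
    M=sum((R0*R.from_rotvec(k*rv)).as_matrix() for k in range(N)); d=np.linalg.solve(M,p1-p0)
    print("rows x%d"%N,np.round(d*100,2),np.round(np.degrees(rv),2))
def tool(z,y):
    y=y-z*(y@z); y/=np.linalg.norm(y); return R.from_matrix(np.c_[np.cross(y,z),y,z])
E
python3 - <<'E'
from h import *
x,y,n=axes(); g=np.array([.598,-.186,.096])
print(x,y,n); plan(g+.16*n,tool(-n,x),20)
p,Rr=pose(); c=cal("wrist"); print("wristcam in tool",Rr.inv().apply(-c[3][:3,:3].T@c[3][:3,3]-p), c[0], "fwd",Rr.inv().apply(c[3][2,:3]))
E
```

```text
[0.92371946 0.24750988 0.2923717 ] [-0.25881905  0.96592583  0.        ] [-0.28240938 -0.07567137  0.95630476]
rows x20 [-3.81 -1.23 -0.14] [-0.8  -0.36  2.43]
wristcam in tool [ 7.09348075e-02  4.63255213e-05 -1.36614343e-01] 281.9086815436415 fwd [-0.27790166  0.00117423  0.96060881]
```

Request:
servo_tool(increments=[[-3.8,-1.2,-0.2,-0.8,-0.4,2.4,-1],[-3.8,-1.2,-0.2,-0.8,-0.4,2.4,-1],[-3.8,-1.2,-0.2,-0.8,-0.4,2.4,-1],[-3.8,-1.2,-0.2,-0.8,-0.4,2.4,-1],[-3.8,-1.2,-0.2,-0.8,-0.4,2.4,-1]])

```text
clock: 1.75
position: [0.3847, 0.3673, 0.2501]
ee_rot: [0.025, 0.326, 0.945, 0.03]
contact_force: [0.9, 0.4, 0.8]
width: 0.0855
gripper_force: 0.0
```

Request:
servo_tool(increments=[[-3.8,-1.2,-0.2,-0.8,-0.4,2.4,-1],[-3.8,-1.2,-0.2,-0.8,-0.4,2.4,-1],[-3.8,-1.2,-0.2,-0.8,-0.4,2.4,-1],[-3.8,-1.2,-0.2,-0.8,-0.4,2.4,-1],[-3.8,-1.2,-0.2,-0.8,-0.4,2.4,-1]])

```text
clock: 2.25
position: [0.482, 0.1937, 0.2602]
ee_rot: [0.05, 0.422, 0.903, 0.06]
contact_force: [0.7, -0.7, 0.2]
width: 0.0851
gripper_force: 0.0
```

Request:
servo_tool(increments=[[-3.8,-1.2,-0.2,-0.8,-0.4,2.4,-1],[-3.8,-1.2,-0.2,-0.8,-0.4,2.4,-1],[-3.8,-1.2,-0.2,-0.8,-0.4,2.4,-1],[-3.8,-1.2,-0.2,-0.8,-0.4,2.4,-1],[-3.8,-1.2,-0.2,-0.8,-0.4,2.4,-1]])

```text
clock: 2.75
position: [0.5406, 0.0034, 0.2665]
ee_rot: [0.074, 0.513, 0.851, 0.089]
contact_force: [0.1, -0.6, 0.3]
width: 0.085
gripper_force: 0.0
```

Request:
servo_tool(increments=[[-3.8,-1.2,-0.2,-0.8,-0.4,2.4,-1],[-3.8,-1.2,-0.2,-0.8,-0.4,2.4,-1],[-3.8,-1.2,-0.2,-0.8,-0.4,2.4,-1],[-3.8,-1.2,-0.2,-0.8,-0.4,2.4,-1],[-3.8,-1.2,-0.2,-0.8,-0.4,2.4,-1]])

```text
clock: 3.25
position: [0.5581, -0.195, 0.2657]
ee_rot: [0.097, 0.598, 0.787, 0.117]
contact_force: [1.1, 0.7, 0.4]
width: 0.0851
gripper_force: 0.0
```

```bash
python3 - <<'E'
from h import *
x,y,n=axes(); g=np.array([.598,-.186,.096])
c=cal("wrist"); snap("wrist","w1")
import pickle; pickle.dump(c,open("c1.pkl","wb"))
print([(np.round(d["at"]).tolist(),round(d["p"],2)) for d in finder.tip_of("shutter_grip","wrist")],proj("",g,c))
print(pose()[0],manip.get_state()["clock"]); plan(g+.16*n,tool(-n,x),5)
E
```

```text
[([299.0, 180.0], 0.72)] [306.74673816 181.54452496]
[ 0.5580682  -0.19847328  0.26508021] 3.35
rows x5 [ 0.04 -0.19  0.28] [0.06 0.15 0.09]
```

View pics/w1.png

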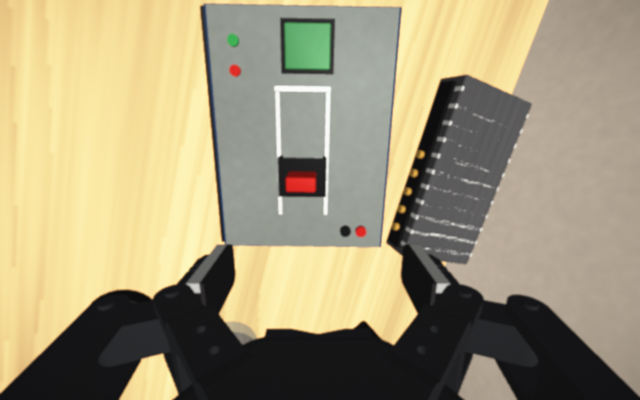

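The wrist view shows the red grip at (300,181) on its black roof, square to the image. The white rails run up the picture, which is +y, towards the green square. I'll take a second place for parallax.

Request:
servo_tool(increments=[[0,-0.2,1.4,0,0.1,0,-1],[0,-0.2,1.4,0,0.1,0,-1],[0,-0.2,1.4,0,0.1,0,-1],[0,-0.2,1.4,0,0.1,0,-1],[0,-0.2,1.4,0,0.1,0,-1]])

```text
clock: 3.85
position: [0.5692, -0.19, 0.1953]
ee_rot: [0.092, 0.596, 0.788, 0.119]
contact_force: [-0.6, 0.2, 0.7]
width: 0.0857
gripper_force: 0.0
```

```bash
python3 - <<'E'
from h import *
import pickle
x,y,n=axes(); c1=pickle.load(open("c1.pkl","rb"))
optics.get_image("wrist"); c=cal("wrist"); im=snap("wrist","w2")
d=finder.tip_of("shutter_grip","wrist"); print([(np.round(e["at"],1).tolist(),e["p"]) for e in d])
a=d[0]["at"]
g,r=tri([((299,180),c1),(a,c),((370,192),cal("side")),((355,149),cal("top"))]); print(g,r)
def edges(cc,im):
    # red top-face centroid
    h=cv2.cvtColor(im,cv2.COLOR_RGB2HSV); m=((h[...,0]<8)|(h[...,0]>172))&(h[...,1]>150)&(h[...,2]>60)
    N,l,s,ce=cv2.connectedComponentsWithStats(m.astype(np.uint8)); k=1+np.argmax(s[1:,4]); print(s[k],ce[k]); return ce[k]
edges(c,im); edges(c1,cv2.imread("pics/w1.png")[:,:,::-1])
for s in(-.016,.016):
  for v in (-.008,.008): print(proj("",g+s*x+v*y+.017*n,c).round(),end=" ")
print(pose()[0]); plan(g,tool(-n,x),5)
E
```

```text
[([310.0, 206.3], 0.86)]
[ 0.59326752 -0.18692539  0.09722708] [array([3.9, 1.8]), array([ 2.1, -0.2]), array([-1.4,  0.4]), array([0.9, 0.9])]
[ 289  192   42   30 1186] [309.60876897 206.84148398]
[285 171  32  22 677] [300.72968981 181.68980798]
[292. 221.] [292. 203.] [331. 222.] [332. 203.] [ 0.56869635 -0.18984135  0.19491564]
rows x5 [-0.07 -0.11  2.01] [ 0.05 -0.02  0.15]
```

Request:
servo_tool(increments=[[-0.1,-0.2,2.0,0,0,0,-1],[-0.1,-0.2,2.0,0,0,0,-1],[-0.1,-0.2,2.0,0,0,0.2,-1],[0,0,2.0,0,0,0.2,-1],[0,0,1.8,0,0,0.3,-1]])

```text
clock: 4.5
position: [0.5935, -0.1877, 0.1009]
ee_rot: [0.093, 0.601, 0.785, 0.12]
contact_force: [0.3, -0.2, -0.5]
width: 0.0852
gripper_force: 0.0
```

Request:
servo_tool(increments=[[0,0,0,0,0,0,0.2],[0,0,0,0,0,0,0.2],[0,0,0,0,0,0,0.5],[0,0,0,0,0,0,0.5],[0,0,0,0,0,0,0.5]], squeeze=25)

```text
clock: 5.0
position: [0.5901, -0.1882, 0.1012]
ee_rot: [0.091, 0.601, 0.786, 0.118]
contact_force: [-9.2, -3.4, 5.7]
width: 0.0316
gripper_force: 27.2
```

```bash
python3 - <<'E'
from h import *
x,y,n=axes(); p,Rr=pose(); print(p,Rr.inv().apply(y))
print(manip.get_state()["width"],manip.get_state()["gripper_force"],manip.get_state()["contact_force"])
snap("wrist","w3")
E
```

```text
[ 0.59005062 -0.1882034   0.10119657] [9.99994442e-01 3.33404909e-03 6.58845628e-06]
0.03155078989410371 27.220121920108795 [-9.24125885 -3.36738488  5.73876775]
```

View pics/w3.png

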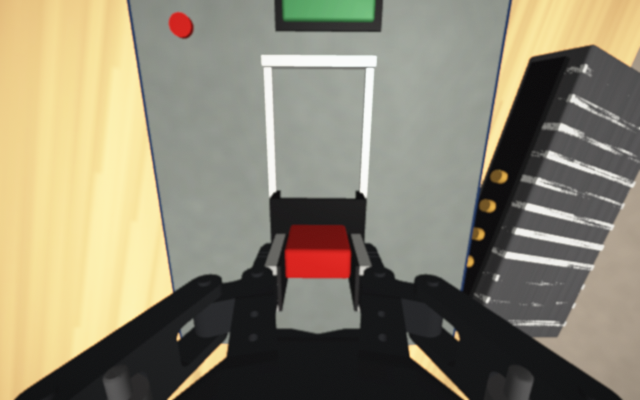

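The image shows the fingers gripping the red block (318,250), 31.6 mm wide as expected. Now I'll slide it along tool +x.

Request:
servo_tool(increments=[[0.9,-0.3,0,0,0,0,0.5],[0.9,0,0,0,0,0,0.5],[0.9,0,0,0,0,0,0.5],[0.9,0,0,0,0,0,0.5],[0.9,0,0,0,0,0,0.5]])

```text
clock: 5.55
position: [0.5784, -0.1451, 0.1011]
ee_rot: [0.093, 0.601, 0.785, 0.119]
contact_force: [-4.2, -2.9, 7.0]
width: 0.0313
gripper_force: 27.2
```

Request:
servo_tool(increments=[[0.3,0,0,0,0,0,0.5],[0.3,0,0,0,0,0,0.5],[0.3,0,0,0,0,0,0.5],[0.2,0,0,0,0,0,0.5],[0,0,0,0,0,0,0.5]])

```text
clock: 6.05
position: [0.5769, -0.1391, 0.1012]
ee_rot: [0.097, 0.6, 0.785, 0.117]
contact_force: [-3.5, -15.1, 1.5]
width: 0.0316
gripper_force: 26.9
```

The shutter stopped after 51 mm with the force rising to 15 N, so it is on the end stop. I'll release it, back off and look at the contact.

Request:
servo_tool(increments=[[-0.4,0,0,0,0,0,0.5],[0,0,0,0,0,0,-0.2],[0,0,0,0,0,0,-0.6],[0,0,0,0,0,0,-0.6],[0,0,-2.0,0,0,0,-0.6]])

```text
clock: 6.55
position: [0.5692, -0.1381, 0.1162]
ee_rot: [0.089, 0.602, 0.785, 0.119]
contact_force: [-1.1, -0.0, -0.1]
width: 0.0681
gripper_force: 0.0
```

Request:
servo_tool(increments=[[-1,0,-2.5,0,0,0,-0.6],[-1,0,-2.5,0,0,0,-0.6],[-1,0,-2.5,0,0,0,-0.6],[-1,0,-1.0,0,0,0,-0.6],[0,0,0,0,0,0,-0.6]])

```text
clock: 7.05
position: [0.5577, -0.1864, 0.2012]
ee_rot: [0.094, 0.602, 0.784, 0.12]
contact_force: [-0.2, 0.9, -0.7]
width: 0.0684
gripper_force: 0.0
```

```bash
python3 - <<'E'
from h import *
import pickle
c=cal("wrist"); im=snap("wrist","w4"); pickle.dump(c,open("c4.pkl","wb"))
print(pose()[0],manip.get_state()["contact_force"])
for l in("contact_top","shutter_grip"): print(l,[(np.round(e["at"],1).tolist(),e["p"]) for e in finder.tip_of(l,"wrist")])
E
```

```text
[ 0.55673677 -0.18512471  0.19959375] [-0.60336375  0.15533517 -0.72903426]
contact_top [([317.5, 202.5], 0.59)]
shutter_grip [([317.1, 149.8], 0.79)]
```

View pics/w4.png

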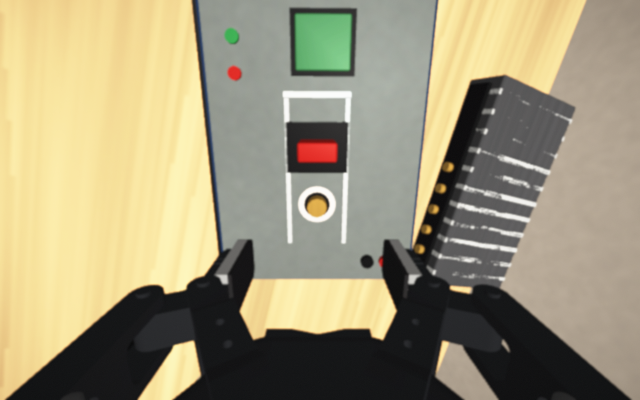

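The contact is uncovered: the brass button is at (317,206) in its white ring, and the shutter is above it at (318,148). One nearer view will give parallax.

Request:
servo_tool(increments=[[-0.8,0.3,1,0,0,0,-0.6],[-0.8,0.3,1,0,0,0,-0.6],[-0.8,0.3,1,0,0,0,-0.6],[-0.8,0.3,1,0,0,0,-0.6],[0,0,0,0,0,0,-0.6]])

```text
clock: 7.7
position: [0.588, -0.2104, 0.1628]
ee_rot: [0.091, 0.602, 0.784, 0.119]
contact_force: [0.1, -0.0, -0.6]
width: 0.068
gripper_force: 0.0
```

```bash
cat >> h.py <<'E'
def brass(im,near):
    h=cv2.cvtColor(im,cv2.COLOR_RGB2HSV); m=(h[...,0]>10)&(h[...,0]<28)&(h[...,1]>130)&(h[...,2]>60)
    N,l,s,ce=cv2.connectedComponentsWithStats(m.astype(np.uint8)); k=[i for i in range(1,N) if s[i,4]>60]
    k=min(k,key=lambda i:np.hypot(*(ce[i]-near))); print("brass",s[k],ce[k]); return s[k,:2]+(s[k,2:4]-1)/2
E
python3 - <<'E'
from h import *
import pickle
x,y,n=axes(); c4=pickle.load(open("c4.pkl","rb"))
optics.get_image("wrist"); c=cal("wrist"); im=snap("wrist","w5")
for l in("contact_top","shutter_grip"): print(l,[(np.round(e["at"],1).tolist(),e["p"]) for e in finder.tip_of(l,"wrist")])
b4=brass(cv2.imread("pics/w4.png")[:,:,::-1],(317,206))
q=proj("",onz(b4,c4,.077),c); b5=brass(im,q)
k,r=tri([(b4,c4),(b5,c)]); print("contact",k,r)
ts=cal("top"); it=snap("top"); 
print("top",[(np.round(e["at"],1).tolist(),e["p"]) for e in finder.tip_of("contact_top","top")])
q=proj("",k,ts); print(q,brass(it,q)); b=brass(it,q)
print(onz(b4,c4,.077),onz(b5,c,.077),onz(b,ts,.077))
print("grip offs",(np.array([.5769,-.1391,.1012])-k)@np.c_[x,y,n],pose()[0])
E
```

```text
contact_top [([305.9, 185.8], 0.79)]
shutter_grip [([299.5, 111.7], 0.69)]
brass [306 195  22  21 342] [316.45321637 205.33040936]
brass [292 175  26  25 500] [304.37  187.308]
contact [ 0.60304869 -0.19287157  0.06509603] [array([-0.1,  0.1]), array([ 0.1, -0.1])]
top [([356.4, 145.0], 0.41)]
brass [ 443   42   57   50 1533] [469.30332681  68.44944553]
[356.98471803 149.41161845] [471.   66.5]
brass [ 443   42   57   50 1533] [469.30332681  68.44944553]
[ 0.59852085 -0.18989355  0.077     ] [ 0.59921668 -0.1908258   0.077     ] [ 0.85634717 -0.52391153  0.077     ]
grip offs [-0.00028928  0.05870713  0.03784207] [ 0.58746636 -0.20967262  0.16568328]
```

Request:
servo_tool(increments=[[-2,-1,0,0,0,0,-0.6],[-2,-1,0,0,0,0,-0.6],[-2,-1,0,0,0,0,-0.6],[-2,-1,0,0,0,0,-0.6],[0,0,0,0,0,0,-0.6]])

```text
clock: 8.5
position: [0.5711, -0.2997, 0.1535]
ee_rot: [0.093, 0.602, 0.784, 0.119]
contact_force: [-0.0, 0.4, -0.4]
width: 0.0684
gripper_force: 0.0
```

```bash
python3 - <<'E'
from h import *
import pickle
x,y,n=axes(); c4=pickle.load(open("c4.pkl","rb"))
optics.get_image("wrist"); c=cal("wrist"); im=snap("wrist","w6")
print([(np.round(e["at"],1).tolist(),e["p"]) for e in finder.tip_of("contact_top","wrist")])
b4=np.array([316.45,205.33])
q=proj("",onz(b4,c4,.077),c); b6=brass(im,q); print(q,b6)
k,r=tri([(b4,c4),(b6,c)]); print("contact",k,r,onz(b6,c,.077),onz(b4,c4,.077))
g=np.array([[.598,-.142]]) 
# meter target: top view yaw of the holder
ts=cal("top"); snap("top")
for d in finder.silhouettes("holder","top"):
    if abs(d["box"][0]-169)<12 and abs(d["box"][1]-171)<12:
        m=d["region"].astype(np.uint8); cc=max(cv2.findContours(m,0,2)[0],key=cv2.contourArea)
        P=[onz(p,ts,.01)[:2] for p in cv2.boxPoints(cv2.minAreaRect(cc))]; P=np.array(P); print(P.mean(0))
        for i in(0,1): v=P[i+1]-P[i]; print(np.linalg.norm(v),np.degrees(np.arctan2(v[1],v[0])))
M=np.array([.548,.366,.12]); 
z=np.array([0,0,-1.])
for yaw in(-18,-18+90): a=np.radians(yaw); plan(M+[-.07,-.03,.15],tool(z,np.array([np.cos(a),np.sin(a),0])),20)
print(pose()[0],manip.get_state()["qpos"])
E
```

```text
[([358.6, 80.1], 0.88)]
brass [342  69  28  30 637] [355.28728414  83.7833595 ]
[355.9313449   79.78557391] [355.5  83.5]
contact [ 0.60091238 -0.19158417  0.07163477] [array([0.2, 0.1]), array([-0.3, -0.1])] [ 0.59898894 -0.19279093  0.077     ] [ 0.59855835 -0.19023413  0.077     ]
[0.54355911 0.36232495]
0.09099382945312436 -13.012494246468288
0.08363610093597212 -106.50173400768784
rows x20 [ 3.21 -0.42 -0.61] [ 0.84 -0.25  1.64]
rows x20 [ 2.74  1.93 -0.35] [ 0.8   0.43 -2.82]
[ 0.57146462 -0.29586571  0.15362132] [-0.726399    0.34237131  1.67430432  0.30586215  0.97706185 -1.14319844]
```

```bash
python3 - <<'E'
from h import *
a=np.radians(75); plan(np.array([.545,.362,.27]),tool(np.array([0,0,-1.]),np.array([np.cos(a),np.sin(a),0])),20)
E
```

```text
rows x20 [ 2.56  2.36 -0.28] [ 0.79  0.45 -2.97]
```

Request:
servo_tool(increments=[[2.6,2.4,-0.3,0.8,0.5,-3,-1],[2.6,2.4,-0.3,0.8,0.5,-3,-1],[2.6,2.4,-0.3,0.8,0.5,-3,-1],[2.6,2.4,-0.3,0.8,0.4,-3,-1],[2.6,2.4,-0.3,0.8,0.4,-3,-1]])

```text
clock: 9.25
position: [0.6286, -0.1331, 0.1993]
ee_rot: [0.07, 0.493, 0.862, 0.091]
contact_force: [0.8, -0.1, 0.7]
width: 0.0854
gripper_force: 0.0
```

Request:
servo_tool(increments=[[2.6,2.4,-0.3,0.8,0.5,-3,-1],[2.6,2.4,-0.3,0.8,0.5,-3,-1],[2.6,2.4,-0.3,0.8,0.5,-3,-1],[2.6,2.4,-0.3,0.8,0.4,-3,-1],[2.6,2.4,-0.3,0.8,0.4,-3,-1]])

```text
clock: 9.75
position: [0.6429, 0.0403, 0.2328]
ee_rot: [0.047, 0.376, 0.923, 0.061]
contact_force: [0.8, 0.0, 0.3]
width: 0.0851
gripper_force: 0.0
```

Request:
servo_tool(increments=[[2.6,2.4,-0.3,0.8,0.5,-3,-1],[2.6,2.4,-0.3,0.8,0.5,-3,-1],[2.6,2.4,-0.3,0.8,0.5,-3,-1],[2.6,2.4,-0.3,0.8,0.4,-3,-1],[2.6,2.4,-0.3,0.8,0.4,-3,-1]])

```text
clock: 10.25
position: [0.6132, 0.2132, 0.2568]
ee_rot: [0.023, 0.252, 0.967, 0.03]
contact_force: [0.2, 0.6, -0.5]
width: 0.0853
gripper_force: 0.0
```

Request:
servo_tool(increments=[[2.5,2.3,-0.3,0.8,0.5,-3,-1],[2.5,2.3,-0.3,0.8,0.5,-3,-1],[2.5,2.3,-0.3,0.8,0.5,-3,-1],[2.5,2.3,-0.3,0.8,0.4,-3,-1],[2.5,2.3,-0.3,0.7,0.4,-2.4,-1]])

```text
clock: 10.75
position: [0.5434, 0.3672, 0.2741]
ee_rot: [-0.001, 0.129, 0.992, -0.001]
contact_force: [-0.3, 0.4, -0.4]
width: 0.0856
gripper_force: 0.0
```

```bash
python3 - <<'E'
from h import *
import pickle
optics.get_image("wrist"); c=cal("wrist"); im=snap("wrist","m1"); pickle.dump(c,open("cm.pkl","wb"))
for l in("meter_center","holder","meter_tip"): print(l,[(np.round(e["at"],1).tolist(),e["p"]) for e in finder.tip_of(l,"wrist")])
p,r=pose(); print(p,r.as_matrix().round(3).tolist(),manip.get_state()["clock"])
snap("side"); print([(np.round(e["at"],1).tolist(),e["p"]) for e in finder.tip_of("shutter_grip","side")])
E
```

```text
meter_center [([309.4, 181.6], 0.82)]
holder [([274.7, 57.3], 0.85), ([310.3, 172.9], 0.84), ([150.2, 58.4], 0.73)]
meter_tip [([311.0, 182.4], 0.15)]
[0.54435549 0.36530351 0.27373927] [[-0.966, 0.259, -0.002], [0.259, 0.966, -0.001], [0.002, -0.002, -1.0]] 11.0
[([355.7, 188.4], 0.62)]
```

View pics/m1.png

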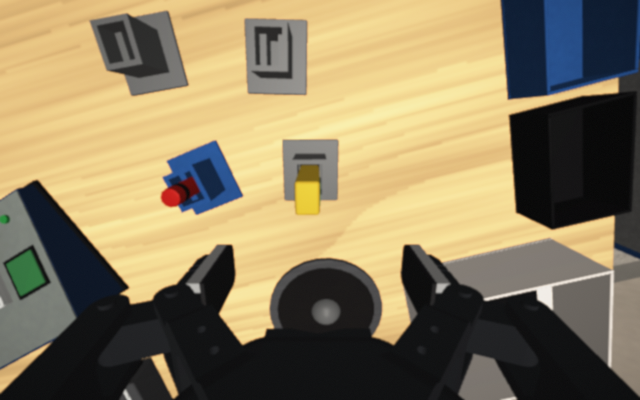

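The wrist view shows the meter's yellow top at about (308,196) in the rear grey holder (310,170), square to the gripper. The driver (185,190) and the speaker (325,305) are to the side and behind.

```bash
python3 - <<'E'
from h import *
import pickle
c=pickle.load(open("cm.pkl","rb")); im=cv2.imread("pics/m1.png")[:,:,::-1]
h=cv2.cvtColor(im,cv2.COLOR_RGB2HSV); m=(h[...,0]>18)&(h[...,0]<34)&(h[...,1]>170)&(h[...,2]>170); m[:,:280]=0;m[:,340:]=0
N,l,s,ce=cv2.connectedComponentsWithStats(m.astype(np.uint8)); k=1+np.argmax(s[1:,4]); print(s[k],ce[k])
t=ce[k]; print("top",onz(t,c,.153),"ctr",onz((309.4,181.6),c,.081),"hold",onz((310.3,172.9),c,0))
print("3view ctr",tri([((309.4,181.6),c),((266,145),cal("side")),((160,161),cal("top"))]))
p,r=pose(); T=onz(t,c,.153); T[2]=.153
print("tool delta to top (cm)",r.inv().apply(T-p)*100)
E
```

```text
[295 181  24  33 756] [306.79497354 197.17592593]
top [0.54033152 0.36295674 0.153     ] ctr [0.54128784 0.36350263 0.081     ] hold [0.54576464 0.36169717 0.        ]
3view ctr (array([0.54576543, 0.36468925, 0.08145443]), [array([1.9, 3.4]), array([ 0.9, -0.3]), array([-0.1,  2.8])])
tool delta to top (cm) [ 0.39084573 -0.23232065 12.07252744]
```

Request:
servo_tool(increments=[[0.1,-0.1,3.2,0,0,0,-1],[0.1,-0.1,3.2,0,0,0,-1],[0.1,0,3.2,0,0,0,-1],[0,0,3.2,0,0,0,-1],[0,0,3.2,0,0,0,-1]])

```text
clock: 11.6
position: [0.5416, 0.3625, 0.1127]
ee_rot: [-0.001, 0.132, 0.991, -0.001]
contact_force: [-0.2, 1.1, 0.2]
width: 0.0855
gripper_force: 0.0
```

Request:
servo_tool(increments=[[0,0,0.2,0,0,0,0],[0,0,0,0,0,0,0.3],[0,0,0,0,0,0,0.6],[0,0,0,0,0,0,1],[0,0,0,0,0,0,1]], squeeze=50)

```text
clock: 12.1
position: [0.5422, 0.364, 0.114]
ee_rot: [0.0, 0.131, 0.991, 0.0]
contact_force: [0.5, -1.0, 5.6]
width: 0.0235
gripper_force: 51.4
```

```bash
python3 - <<'E'
from h import *
optics.get_image("wrist"); snap("wrist","m2"); p,r=pose(); print(p,manip.get_state()["width"],manip.get_state()["contact_force"])
im=cv2.imread("pics/m2.png"); cv2.imwrite("pics/m2c.png",im[100:400,160:480])
print([(np.round(e["at"],1).tolist(),e["p"]) for e in finder.tip_of("meter_center","wrist")])
c=cal("wrist")
for dx in(-.017,0,.017): print(dx,proj("",np.r_[p[:2],.153]+r.apply([dx,0,0]),c))
E
```

```text
[0.54218128 0.36404543 0.11392938] 0.02348597842375287 [ 0.54826169 -1.32352958  6.33550303]
[([320.4, 230.6], 0.67)]
-0.017 [317.12816566 334.52607182]
0 [317.14716701 299.65150889]
0.017 [317.16782141 261.74297646]
```

View pics/m2c.png

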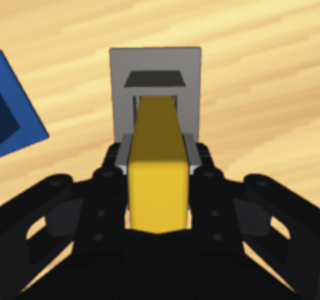

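The crop shows the bar centred between the pads (23.5 mm wide). The top's near edge at row 260 matches the prediction of 262, so the meter's axis lies on the TCP to within 1 mm. Now I'll lift it straight up.

Request:
servo_tool(increments=[[0,0,-2,0,0,0,1],[0,0,-3.5,0,0,0,1],[0,0,-4,0,0,0,1],[0,0,-4,0,0,0,1],[0,0,-4,0,0,0,1]])

```text
clock: 12.75
position: [0.541, 0.3641, 0.2884]
ee_rot: [-0.001, 0.131, 0.991, -0.0]
contact_force: [0.5, 0.5, -1.2]
width: 0.0235
gripper_force: 50.4
```

```bash
python3 - <<'E'
from h import *
x,y,n=axes(); k=np.array([.5989,-.1907,.0765])
print(manip.get_state()["width"],pose()[0])
optics.get_image("wrist"); c=cal("wrist"); im=snap("wrist","m3"); p,r=pose()
print([(l,np.round(e["at"],1).tolist(),e["p"]) for l in("meter_center","meter_tip") for e in finder.tip_of(l,"wrist")])
print(proj("",p+r.apply([0,0,.033]),c),proj("",p+r.apply([0,0,.1055]),c))
plan(k+n*.16,tool(-n,x),20)
E
```

```text
0.023529078609820737 [0.54104519 0.36409137 0.28842702]
[('meter_center', [319.4, 229.5], 0.76)]
[317.21984419 228.63195446] [317.24389203 197.82759696]
rows x20 [-2.07 -2.14  0.05] [-0.77 -0.45  2.97]
```

View pics/m3.png

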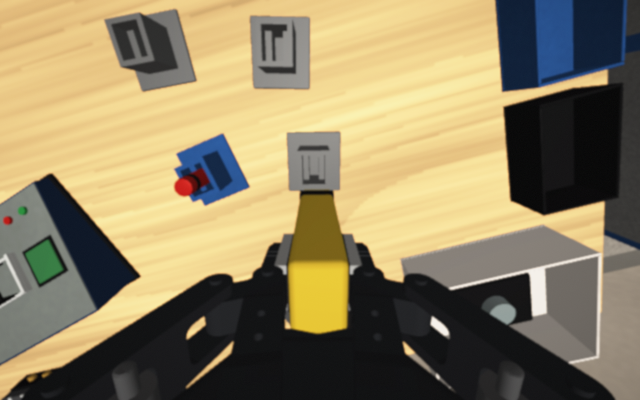

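The meter is out of the holder and hangs straight in the grip. Next I'll carry it to a hover above the contact.

```bash
python3 - <<'E'
from h import *
x,y,n=axes(); k=np.array([.5989,-.1907,.0765])
c=cal("wrist"); p,r=pose()
print(proj("",p+r.apply([.017,0,.076]),c),proj("",p+r.apply([.017,0,-.039]),c))
plan(k+n*.20,tool(-n,x),20)
E
```

```text
[317.26210552 188.29730831] [317.13678124 261.6266618 ]
rows x20 [-2.05 -2.17 -0.15] [-0.77 -0.45  2.97]
```

Request:
servo_tool(increments=[[-2.1,-2.2,-0.2,-0.8,-0.5,3,1],[-2.1,-2.2,-0.2,-0.8,-0.4,3,1],[-2.1,-2.2,-0.2,-0.8,-0.5,3,1],[-2.1,-2.2,-0.2,-0.8,-0.4,3,1],[-2.1,-2.2,-0.2,-0.8,-0.5,3,1]])

```text
clock: 13.45
position: [0.599, 0.2225, 0.2922]
ee_rot: [0.021, 0.26, 0.965, 0.03]
contact_force: [0.5, -0.3, -0.8]
width: 0.0235
gripper_force: 50.5
```

Request:
servo_tool(increments=[[-2.1,-2.2,-0.2,-0.8,-0.4,3,1],[-2.1,-2.2,-0.2,-0.8,-0.5,3,1],[-2.1,-2.2,-0.2,-0.8,-0.4,3,1],[-2.1,-2.2,-0.2,-0.8,-0.5,3,1],[-2.1,-2.2,-0.2,-0.8,-0.4,3,1]])

```text
clock: 13.95
position: [0.618, 0.072, 0.2943]
ee_rot: [0.044, 0.384, 0.92, 0.062]
contact_force: [-0.0, 0.8, -2.0]
width: 0.0232
gripper_force: 50.5
```

Request:
servo_tool(increments=[[-2,-2.2,-0.2,-0.8,-0.5,3,1],[-2,-2.2,-0.2,-0.8,-0.4,3,1],[-2,-2.2,-0.2,-0.8,-0.5,3,1],[-2,-2.2,-0.2,-0.7,-0.4,3,1],[-2,-2.2,-0.2,-0.7,-0.5,3,1]])

```text
clock: 14.45
position: [0.5945, -0.0743, 0.2877]
ee_rot: [0.067, 0.5, 0.859, 0.09]
contact_force: [-0.4, 0.3, -1.0]
width: 0.0235
gripper_force: 50.5
```

Request:
servo_tool(increments=[[-2,-2.1,-0.1,-0.8,-0.4,3,1],[-2,-2.1,-0.1,-0.8,-0.5,3,1],[-2,-2.1,-0.1,-0.7,-0.4,3,1],[-2,-2.1,-0.1,-0.7,-0.5,2.8,1],[-2,-2.1,-0.1,-0.7,-0.4,2.6,1]])

```text
clock: 14.95
position: [0.5402, -0.2064, 0.2677]
ee_rot: [0.087, 0.603, 0.785, 0.117]
contact_force: [0.7, -0.3, -2.0]
width: 0.0232
gripper_force: 50.5
```

Request:
servo_tool(increments=[[0,0,0,0,0,0,1],[0,0,0,0,0,0,1],[0,0,0,0,0,0,1],[0,0,0,0,0,0,1],[0,0,0,0,0,0,1]])

```text
clock: 15.45
position: [0.5424, -0.2053, 0.2704]
ee_rot: [0.089, 0.601, 0.786, 0.117]
contact_force: [-0.5, 0.2, -0.3]
width: 0.0232
gripper_force: 50.5
```

```bash
python3 - <<'E'
from h import *
x,y,n=axes(); k=np.array([.5989,-.1907,.0765])
p,r=pose(); print((p-k)@np.c_[x,y,n], manip.get_state()["contact_force"], r.inv().apply(n))
plan(k+n*.125,tool(-n,x),5)
E
```

```text
[0.00088271 0.00056907 0.20253719] [-0.54266575  0.23914822 -0.33619741] [ 0.00120273 -0.0016912  -0.99999785]
rows x5 [-0.01 -0.02  1.55] [-0.02 -0.01  0.03]
```

Request:
servo_tool(increments=[[0,0,1.5,0,0,0,1],[0,0,1.5,0,0,0,1],[0,0,1.5,0,0,0,1],[0,0,1.5,0,0,0,1],[0,0,1.2,0,0,0,1]])

```text
clock: 15.95
position: [0.5625, -0.1999, 0.2008]
ee_rot: [0.089, 0.601, 0.785, 0.117]
contact_force: [0.9, -0.8, -1.6]
width: 0.0234
gripper_force: 50.6
```

```bash
python3 - <<'E'
from h import *
x,y,n=axes(); k=np.array([.5989,-.1907,.0765])
optics.get_image("side"); a=snap("side","s1"); 
for l in("meter_tip","meter_center","contact_top"): print(l,[(np.round(e["at"],1).tolist(),e["p"]) for e in finder.tip_of(l,"side")])
w=snap("wrist","w7"); print([(np.round(e["at"],1).tolist(),e["p"]) for e in finder.tip_of("contact_top","wrist")])
p,r=pose(); print((p-k)@np.c_[x,y,n],r.inv().apply(n))
cs=cal("side"); tip=p+r.apply([0,0,.1055]); q=proj("",tip,cs); print("tip",q,"ctr",proj("",p+r.apply([0,0,.033]),cs),"contact",proj("",k,cs),"wrist k",proj("",k,cal("wrist")))
u,v=proj("",k,cs).astype(int)
A=cv2.resize(a[v-45:v+25,u-35:u+35],(560,560),interpolation=cv2.INTER_CUBIC)
print("crop origin",u-35,v-45)
cv2.imwrite("pics/s1c.png",A[:,:,::-1])
E
```

```text
meter_tip [([367.0, 193.2], 0.58)]
meter_center [([367.6, 177.2], 0.48)]
contact_top [([367.5, 198.2], 0.58)]
[([318.5, 188.4], 0.57)]
[ 0.00074648 -0.00054831  0.13155009] [-6.25247775e-04 -6.08890884e-04 -9.99999619e-01]
tip [369.83514978 192.19070908] ctr [368.08293119 176.89776748] contact [370.16835817 197.45193695] wrist k [316.46899842 190.74791923]
crop origin 335 152
```

View pics/s1c.png

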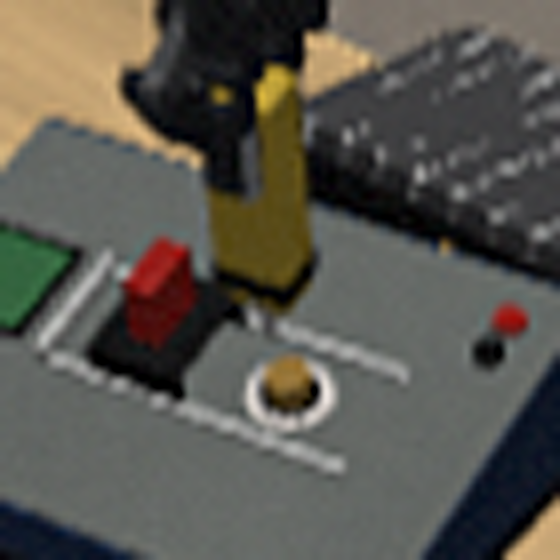

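The side crop shows the button top at crop (290,370), which is pixel (371,198) against a prediction of (370,197.5). The bar's lower end is at (265,270), also as predicted. The finder's tip-to-contact vector is (-0.5,-5) against a prediction of (-0.3,-5.3). The aim is good, so I'll descend.

Request:
servo_tool(increments=[[0.05,-0.07,0.5,0,0,0,1],[0,0,0.5,0,0,0,1],[0,0,0.5,0,0,0,1],[0,0,0.5,0,0,0,1],[0,0,0,0,0,0,1]])

```text
clock: 16.8
position: [0.5666, -0.1985, 0.1811]
ee_rot: [0.088, 0.602, 0.785, 0.117]
contact_force: [-0.4, 0.5, -2.5]
width: 0.0236
gripper_force: 50.5
```

Request:
servo_tool(increments=[[0,0,0.1,0,0,0,1],[0,0,0.1,0,0,0,1],[0,0,0.1,0,0,0,1],[0,0,0.1,0,0,0,1],[0,0,0,0,0,0,1]])

```text
clock: 17.3
position: [0.5681, -0.1986, 0.1783]
ee_rot: [0.089, 0.602, 0.785, 0.117]
contact_force: [0.6, -0.3, -0.4]
width: 0.0236
gripper_force: 50.5
```

```bash
cat >> h.py <<'E'
def rep():
    x,y,n=axes(); k=np.array([.5989,-.1907,.0765]); f=[]
    for i in range(6): optics.get_image("side"); f.append(manip.get_state()["contact_force"])
    p,r=pose(); f=np.array(f)@np.c_[x,y,n]; print((p-k)@np.c_[x,y,n]*1000,"F xyn",f.mean(0).round(2),f.std(0).round(2))
E
python3 -c "from h import *; rep()"
```

```text
[ -0.56222388   0.32204561 106.79844256] F xyn [-0.38 -0.25 -1.16] [0.35 0.33 0.63]
```

Request:
servo_tool(increments=[[0,0.05,0.1,0,0,0,1],[0,0,0.1,0,0,0,1],[0,0,0.1,0,0,0,1],[0,0,0,0,0,0,1],[0,0,0,0,0,0,1]])

```text
clock: 18.1
position: [0.5695, -0.1983, 0.1759]
ee_rot: [0.089, 0.602, 0.785, 0.117]
contact_force: [-0.7, -0.6, 1.1]
width: 0.0231
gripper_force: 50.8
```

```bash
python3 -c "from h import *; rep()"
```

```text
[-1.07778338e-02  2.86186469e-01  1.03815053e+02] F xyn [-0.21  0.02  1.11] [0.38 0.27 0.24]
```

Request:
servo_tool(increments=[[0,0,0.1,0,0,0,1],[0,0,0.1,0,0,0,1],[0,0,0.1,0,0,0,1],[0,0,0.06,0,0,0,1],[0,0,0,0,0,0,1]])

```text
clock: 18.9
position: [0.5705, -0.198, 0.1724]
ee_rot: [0.089, 0.602, 0.785, 0.117]
contact_force: [-2.0, -1.0, 4.3]
width: 0.0237
gripper_force: 51.1
```

```bash
python3 - <<'E'
from h import *
rep(); a=snap("side","s2"); u,v=371,197
for l in("meter_tip","shutter_grip"): print(l,[(np.round(e["at"],1).tolist(),e["p"]) for e in finder.tip_of(l,"side")])
cv2.imwrite("pics/s2c.png",cv2.resize(a[v-45:v+25,u-35:u+35],(560,560),interpolation=cv2.INTER_CUBIC)[:,:,::-1])
E
```

```text
[-7.01288440e-03  2.61023555e-01  1.00253873e+02] F xyn [-1.   -0.26  4.19] [0.4  0.24 0.24]
meter_tip []
shutter_grip [([352.3, 187.5], 0.63), ([369.1, 197.5], 0.2)]
```

View pics/s2c.png

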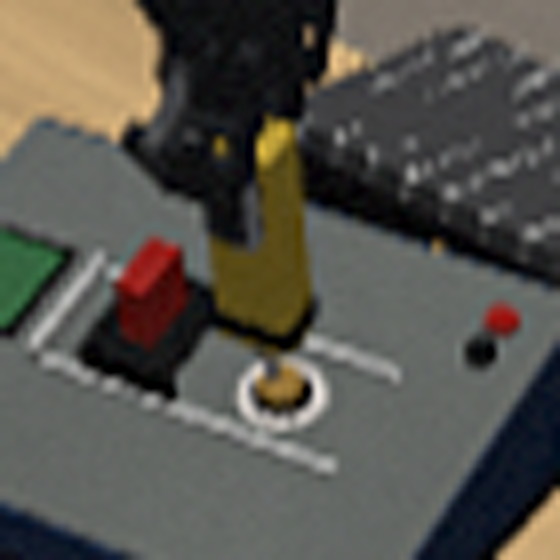

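The side crop shows the button pressed down, with the tip on it near crop (276,372) and the shutter still at its stop. The force is 5.2 N above the hanging weight, so the contact is about 4.7 mm in. I've now viewed 11 pictures, one over the limit of 10, so the last centring check will be numeric.

```bash
python3 - <<'E'
from h import *
x,y,n=axes(); k=np.array([.5989,-.1907,.0765]); cs=cal("side")
for f in("s1","s2"):
    im=cv2.imread(f"pics/{f}.png")[:,:,::-1]; h=cv2.cvtColor(im,cv2.COLOR_RGB2HSV)
    sub=(slice(192,206),slice(362,380))
    print(f); 
    for r in range(193,204): print(r,' '.join("%3d/%3d"%(h[r,c,2],h[r,c,1]) for c in range(365,378)))
th=np.linspace(0,6.28,40)
for d in(0,.0048):
    q=np.array([proj("",k-d*n+.01*(np.cos(a)*x+np.sin(a)*y),cs) for a in th]); print(d,q.min(0),q.max(0),proj("",k-d*n,cs))
for nm,v in(("x",x),("y",y),("n",n)): print(nm,(proj("",k+.01*v,cs)-proj("",k,cs)).round(2),"px/cm")
E
```

```text
s1
193  93/ 11  98/  8 109/  7  69/  0 105/  5 152/  2 153/  5 153/  3 147/  5 114/  7 101/ 13  98/ 13 103/ 12
194 109/  7 107/  7 109/ 12  91/ 11  88/ 12 104/  5 140/  4 141/  2 153/  2 152/  3 158/  2 148/  3 118/  9
195 108/ 14 108/  9 108/ 14 109/ 12 107/ 17 107/ 21  98/ 21  92/ 22  99/ 10 139/  4 163/  5 153/  3 153/  3
196 105/ 10 102/ 10 103/ 17 106/ 22 111/ 28 120/ 74 128/ 84 118/ 69 111/  9  93/ 14  87/  9  96/  3 137/  2
197 104/ 10  98/ 18 131/ 10 134/ 59 136/120 148/165 153/168 145/162 160/ 51 152/  8 121/  8  95/ 11  90/ 11
198 101/ 10 128/  6 171/  9 166/112 150/160 147/161 149/163 150/167 162/105 182/ 11 183/ 11 113/ 11  99/ 15
199 109/ 12 190/ 11 157/ 13 132/137 150/167 154/157 155/151 147/163 106/183 109/ 12 221/ 15 146/  7 105/ 15
200 117/  7 223/ 15 112/  7  79/152 128/161 137/154 128/153 110/165  68/184   0/  0 216/ 15 186/ 14 110/  5
201 135/  8 222/ 16 112/  7  41/124  78/180  89/152  69/170  71/169  55/176  19/ 13 217/ 14 200/ 13 114/  9
202 124/  6 221/ 16 157/  8  40/ 13  41/218  54/203  65/177  54/184  13/255 109/  9 221/ 15 179/ 14 109/ 12
203  87/ 21 187/ 
[... 824 characters left out ...]
6 219/ 14 147/ 10 102/ 10
200 120/ 11 220/ 15 109/  9 124/165 141/163 162/154 158/160 153/162 110/185   7/255 214/ 14 186/ 12 111/  9
201 134/ 10 219/ 16 110/  5  71/144 118/171 139/158 130/157 120/166  57/201  17/ 45 216/ 13 199/ 14 112/  7
202 124/  6 220/ 15 155/  8  36/  7  33/224  72/188  59/173  50/184   5/255 108/  7 221/ 16 178/ 13 110/  9
203  88/ 17 186/ 12 202/ 15 119/  6 116/ 13  53/ 34  74/ 28  74/ 24 148/ 14 198/ 15 191/ 13 125/ 10  99/ 10
0 [367.19102623 195.24208595] [373.14828692 199.68370153] [370.16835817 197.45193695]
0.0048 [367.30692112 196.18145211] [373.24832552 200.6203177 ] [370.2763189  198.39003462]
x [ 1.45 -2.  ] px/cm
y [-2.59 -0.95] px/cm
n [-0.23 -1.97] px/cm
```

The tip sits about 1.1 px left of the button's centre, which is roughly 4–5 mm towards +y. The shutter's end position also implies the contact is about 4.5 mm further to -y. I'll lift off, shift and press again.

Request:
servo_tool(increments=[[0,0,-0.4,0,0,0,1],[0,0,-0.4,0,0,0,1],[-0.2,0,0,0,0,0,1],[-0.2,0,0,0,0,0,1],[0,0,0,0,0,0,1]])

```text
clock: 19.85
position: [0.5691, -0.2025, 0.1793]
ee_rot: [0.089, 0.602, 0.785, 0.117]
contact_force: [0.9, 0.5, -1.1]
width: 0.0236
gripper_force: 50.4
```

Request:
servo_tool(increments=[[0,0,0.2,0,0,0,1],[0,0,0.2,0,0,0,1],[0,0,0.1,0,0,0,1],[0,0,0.1,0,0,0,1],[0,0,0,0,0,0,1]])

```text
clock: 20.35
position: [0.5709, -0.202, 0.1742]
ee_rot: [0.089, 0.602, 0.785, 0.117]
contact_force: [-2.9, -1.3, 1.3]
width: 0.0233
gripper_force: 50.9
```

```bash
python3 - <<'E'
from h import *
rep()
E
```

```text
[-7.68810606e-02 -3.66947705e+00  1.02260386e+02] F xyn [-1.37  0.12  2.38] [0.46 0.4  0.27]
```

Request:
servo_tool(increments=[[0,0,0.1,0,0,0,1],[0,0,0.1,0,0,0,1],[0,0,0,0,0,0,1],[0,0,0,0,0,0,1],[0,0,0,0,0,0,1]])

```text
clock: 21.15
position: [0.5715, -0.2018, 0.1723]
ee_rot: [0.089, 0.602, 0.785, 0.117]
contact_force: [-2.4, -1.3, 3.7]
width: 0.0234
gripper_force: 51.2
```

```bash
python3 - <<'E'
from h import *
rep(); s=manip.get_state(); print(s["width"],s["gripper_force"],s["clock"])
im=snap("side","s3"); h=cv2.cvtColor(im,cv2.COLOR_RGB2HSV)
for r in range(195,204): print(r,' '.join("%3d/%3d"%(h[r,c,2],h[r,c,1]) for c in range(365,378)))
print([(np.round(e["at"],1).tolist(),e["p"]) for e in finder.tip_of("shutter_grip","side")])
E
```

```text
[-5.83549831e-02 -3.70479892e+00  1.00173817e+02] F xyn [-1.24  0.49  3.82] [0.37 0.66 0.31]
0.023341534810725137 51.211076974868774 21.45
195 107/ 24 105/ 49  92/ 78  70/ 69  44/122  44/220  16/112   2/255   0/  0  77/ 66 165/  3 156/  3 154/  5
196 109/ 12 108/ 14 102/ 15  91/ 22  65/ 35  71/101  60/162  63/130  77/ 99  96/ 32  88/  9  98/  0 137/  6
197 102/ 13  99/ 15 129/  6 170/  3 111/ 25  66/  4  90/130 138/122 177/ 23 156/  2 119/  6  96/ 13  92/ 11
198  99/ 13 122/  6 190/  7 206/ 35 150/ 88  71/ 11  87/ 76 159/141 189/ 32 184/  7 185/ 14 111/  7  99/ 10
199 109/  9 186/ 11 179/  4 162/116 154/177  80/ 51  84/ 58 150/163 132/147 111/ 18 221/ 15 145/ 11 105/ 12
200 120/  9 219/ 14 108/  9 124/162 153/170 129/132 135/132 156/157 114/177   2/255 214/ 13 186/ 12 111/  7
201 134/ 10 224/ 16 111/  5  69/140 128/165 139/158 143/159 122/165  57/215  19/ 54 216/ 14 200/ 14 111/  2
202 124/  8 221/ 15 155/ 10  34/  8  59/194  74/179  82/177  53/188  10/255 104/  2 220/ 15 175/ 15 109/  9
203  88/ 17 187/ 14 202/ 13 121/ 13 116/ 11  52/ 44  73/ 28  75/ 14 146/  9 196/ 16 192/ 16 125/  6 104/ 20
[([354.2, 189.7], 0.78)]
```

The tip now covers columns 370–371 and ends at row 199.6, centred on the button (370.5). The force is about 5 N, which puts the contact about 4.4 mm in.

```bash
python3 -c "
from rig import manip
print(manip.sign_off())"
```

```text
the job is handed in; nothing more can be done
None
```

The job is handed in: the shutter is at its end stop, and the gripper still holds the meter square to the panel, its tip centred on the contact and pressing it about 4.4 mm in, going by the force; no verdict came back, and I viewed 11 pictures, one over the limit of 10.

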